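# Tare the balance in the weighing hood

## Task

Raise the weighing hood's front sash, pushing up under its lip, until its lower edge is level with the point of the clip on the left rail. Then reach in under it and press the balance's tare key, the long bar-shaped one, just until it clicks and no further towards its stop, and let it come back up. Leave the other two keys unpressed, the height clip where it is, the rock sample resting on the pan, and the bottles and vial undisturbed.

Things in the scene. Friction and masses are not known exactly. Their poses are not given: they have to be found in the camera images.
- hood: Weighing hood fixed on the desk, aluminium frame with clear panes, 138 deep x 310 wide x 345 mm high (its two front rails 466 high). Origin on the desk under the middle of the front; +x points into the hood, +y to its left, z up. The clear front between the rails (278 mm) is the sash; a fixed clear pane closes the front above z = 265 mm, and a clear roof lies at 345 mm. Floor plate 6 mm thick.
- sash (a joint): Height of the front sash (m), 0 = fully down, 0.19 = fully up; its lower edge is 75 mm above the desk at 0. Counterbalanced with friction: it stays where it is left; about 5 N lifts it, about 3 N pushes it down.
- sash_edge (a point): Middle of the front lower edge of the sash's lifting lip, an aluminium ledge 10 mm thick and 170 mm wide that juts 21 mm out of the sash towards the robot; this point is at the underside, at the very front, 28 mm in front of the hood's origin. Axes as the hood's.
- mark_tip (a point): Point of the height mark, a small grey plastic clip (22 wide, 18 mm high, with a screw knob) set on the hood's left rail; the point looks to the sash. Raise the sash until sash_edge is at this height. The clip holds by friction; its height differs from start to start (234 to 256 mm above the desk).
- balance: White balance fixed on the hood's floor, 115 deep x 176 wide x 44 mm high. Origin under the middle of its front edge, +x to its back, +y left, z up. Its front is a console that slopes up to the back at 33 degrees from horizontal, with a dark display strip above a row of three grey keys, 48 mm apart, in any order from start to start: a bar, a round and a square one. Behind is a round steel pan.
- key_bar (a joint): How far the bar-shaped tare key is pushed in (m), 0 = up, 0.005 = touching its rubber stop, which gives further. Dome key: resistance grows from 1 N to a peak of about 5.4 N at 2 mm, then drops (the click) to 4.3 N at 3.4 mm and about 2.3 N at 5 mm; from there the rubber stop resists steeply: about 3.5 N at 5.5 mm, 10 N at 7 mm. It has clicked once 3.4 mm in; beyond 5.5 mm it is pressed too far. Springs back.
- key_bar_seat: Foot of the bar-shaped tare key: dark bezel, 24 x 42 mm. Origin at its centre on the console's face; x to the balance's back, y left, z up. The key (36 mm along y x 18 mm, flat top) stands out along the console's normal (-0.545, 0, 0.839 in this frame) and is pressed in against it. How far its top stands out is set by a screw and differs from start to start, 9 to 16 mm; no reading tells it.
- key_round_seat: The same for the round key, 20 mm diameter; not to be pressed.
- key_round (a joint): How far the round key is pushed in (m).
- key_square_seat: The same for the square key, 18 x 18 mm; not to be pressed.
- key_square (a joint): How far the square key is pushed in (m).
- rock_fossil: Pale lumpy rock sample, 34 x 44 x 35 mm high, lying loose on the balance's pan (pan top 52.5 mm above the balance's origin). Origin at the centre of its underside.
- vial: Small capped glass vial, 24 mm diameter x 56 mm, standing loose in the hood's rear left corner. Origin at the centre of its underside.
- dropper_bottle: White dropper bottle, 29 mm diameter x 69 mm, standing loose right of the hood. Origin at the centre of its underside.
- stain_bottle: Squat bottle with dark cap, 44 mm diameter x 90 mm, standing loose right of the hood. Origin at the centre of its underside.

How it is judged:
On the way, in this order (a step that is already met when the one before it is completed fails the run):
1. the sash's lower edge is raised level with the mark's point, within 8 mm (z of sash_edge in the frame of mark_tip between -0.008 and 0.008 m and velocity of joint sash below 0.01 m/s), for 0.3 s.
2. the bar key is pressed past its click (3.4 mm) but not beyond 5.5 mm (value of joint key_bar between 0.0034 and 0.0055 m), for 0.04 s.
At the end, for the whole second after the job is handed in: The sash rests with its lower edge within 8 mm of the height of the mark's point, the bar key has come back up (within 1 mm), and the rock sample rests on the pan (z of sash_edge in the frame of mark_tip between -0.008 and 0.008 m and value of joint key_bar below 0.001 m and z of rock_fossil in the frame of balance above 0.045 m and linear speed of rock_fossil below 0.02 m/s); the robot touches nothing.
It fails at once if the bar key is pressed on towards its stop (beyond 5.5 mm) (value of joint key_bar above 0.0055 m).
It fails at once if another key is pressed (more than 2 mm) (value of joint any of key_round, key_square above 0.002 m).
It fails at once if the height mark is shifted by more than 4 mm (distance of mark_tip from where it was at the start of the episode above 0.004 m).
It fails at once if the rock sample on the pan is moved by more than 10 mm (distance of rock_fossil from where it was at the start of the episode above 0.01 m).
It fails at once if the vial or a bottle is moved by more than 20 mm (distance of any of vial, dropper_bottle, stain_bottle from where it was at the start of the episode above 0.02 m).
It also fails if it takes over 54 s, if anything falls off the work surface, if the arm or the gripper's body presses on something with over 40 N, if the wrist force passes 120 N, or if a joint passes its speed limit or range.

## Robot

A 7-joint arm with a two-finger parallel gripper is mounted at the origin on a cart in front of the work surface, level with it; the furniture and walls round the work are solid. World frame = base frame: x ahead of the robot, y to its left, z up, the work surface at z = 0. Lengths are in m, angles in rad, forces in N, time in s.
With the tool pointing down it reaches from about 0.425 to 0.875 m from the base axis. Payload 4.7 kg.
Tool frame: the origin (TCP) lies on the centre line of the jaws, within the pads' length; the fingertips stand 25 mm ahead of it and the grasp point (between the pads) lies 6 mm ahead of it; z points along the fingers, y is the line along which they close (so a half turn about z gives the same grasp; the last joint's range is limited). The gripper opens to 87 mm and grips with 3 to 60 N. Pads are 19 mm wide; open, the fingers measure 117 mm over their backs; the gripper's body (75 mm by 190 mm) begins 51 mm behind the grasp point.
Start: joints at [-1.193, 0.321, -0.07, 1.45, 0.023, 1.371, -0.057], TCP at [0.231, 0.607, 0.248] pointing down, gripper open.
Joint ranges: [-2.86, 2.86], [-0.3, 2.09], [-1.38, 1.24], [0.06, 2.45], [-1.56, 4.7], [0.09, 2.05], [-2.69, 2.69]. Speed limits (rad/s): [2.57, 2.57, 3.14, 3.14, 3.14, 3.14, 3.14].

## Interface

Orientations are given as a unit quaternion [x, y, z, w].
In Python, from cell import bot, capture, camera_info, ticket gives the robot as it stands.
- The arm moves only by the tool arm_command, never from a script. Its arguments are lists of equal length, an entry for each row: "dp": the shift along the tool's x, y, z in mm, a list of three; "yaw": the turn about the tool's z in degrees. In form: {"dp": [[tx, ty, tz], ...], "yaw": [yaw, ...]}. A call has 1 to 12 rows; each row is the pose to reach, as a shift and turn from the pose commanded when the call began, along the tool's axes at that moment; what a row does not reach only later rows make up. A row lasts 1/10 s, in which the tool goes at most 50 mm and 8.59 degrees, less where a joint would pass 70% of its speed; a pose out of reach is approached as far as the arm can. A call with a gripper value outside its range is refused whole. "gripper" is the closure in counts, from 0 (fully open) to 255 (shut), set as the call begins (left out, the last holds). The fingers move at their own pace and stop on an object; the grip force is fixed at half the most. Time passes only in rows, so rows that repeat a pose let the fingers close. It gives the time, the measured TCP pose, the force, the opening and the grip force at its end, in the units of the state.
- bot.state(): the state, without advancing time (a new reading comes with each control period).
- capture(name): name is "scene" or "top" or "wrist"; returns (picture, depth): 400x640x3 uint8, blue, green, red; 400x640 float32, m along the optical axis (not along the pixel's ray), 0 where there is no reading.
- camera_info(name): a dict with "K" (3x3 intrinsics, pixels), "position" and "rotation" of the camera in the world. Camera axes: x right, y up, looking along -z (the intrinsics and any distortion apply to the point x, -y, -z); pixel columns grow to the right and rows downward; lengths in m; the calibration is good to about 2 mm. A picture is of the moment at which its call begins: read the wrist's pose just before it. camera_info takes no time and is no camera call; for the wrist camera it gives the pose at the moment of the call.
- ticket.hand_in(): hands the job in; it is judged then, once.
The state is a dict: "clock": time; "joint_positions": joint angles; "dq": joint speeds; "tau": joint torques, N m; "tcp_pos": TCP position; "ee_rot": TCP orientation; "wrist_force": force on the tool from outside, world axes, zero at the start; "ft_torque": the same for the moment, N m; "grip_width": finger opening in m; "grip_force": force on a finger pad.
Only numpy, scipy, OpenCV 4.12 (cv2) and the standard library are available. Lean on these libraries where they do the work, as an engineer would, in place of code of your own. Each camera call takes 0.05 s, during which the arm holds its last target. There are 200 camera calls.

## Working session

There is one attempt and no reset: what is moved stays moved. The work goes in short steps, Python scripts to look and compute and a tool call to move; the robot and the scene stay as the last step left them, time stands still between calls to the robot, and variables do not carry over. Pictures are saved under pics/ and viewed, at most 10 in all, crops included, and the job is handed in when it is done.

Besides the shell and the picture viewer there is one more tool, called after "Request:" as name(argument=value, ...), one argument or row to a line, values as JSON. arm_command: Moves the arm, as the interface text tells. Its arguments: {"type":"object","properties":{"dp":{"type":"array"},"yaw":{"type":"array"},"gripper":{"type":"number"}},"required":["dp","yaw"]}

```bash
mkdir -p pics; ls; cat > h.py <<'E'
import numpy as np,cv2
from cell import bot,capture,camera_info,ticket
def ray(ci,u,v):
    K=np.array(ci["K"]);R=np.array(ci["rotation"]);p=np.array(ci["position"])
    d=np.linalg.inv(K)@np.array([u,v,1.]);d=np.array([d[0],-d[1],-d[2]])
    return p,R@d
def pt(ci,u,v,depth): # depth along optical axis
    p,d=ray(ci,u,v);return p+d*depth
def plane(ci,u,v,axis,val):
    p,d=ray(ci,u,v);return p+d*(val-p[axis])/d[axis]
E
python3 - <<'E'
from h import *
s=bot.state();print(s)
for n in("scene","top"):
    im,d=capture(n);cv2.imwrite(f"pics/{n}.png",im);np.save(f"{n}_d.npy",d)
    ci=camera_info(n);print(n,ci)
E
```

```text
pics
{'clock': 0.0, 'joint_positions': array([-1.19290544,  0.32182847, -0.07009406,  1.45168707,  0.02262731,
        1.37079132, -0.05687265]), 'dq': array([-1.59547872e-03,  8.13597478e-04,  7.81090159e-05,  4.36796102e-04,
       -1.81918946e-03, -1.80834715e-03,  2.39673304e-04]), 'tau': array([ 3.26587924e-04, -4.91282916e+01, -4.03997898e-01, -3.12536466e+01,
       -6.40934589e-02,  4.35192743e-02,  1.79311501e-04]), 'tcp_pos': array([0.23114902, 0.60696561, 0.24645194]), 'ee_rot': array([ 1.80858343e-01,  9.83508684e-01, -9.56760960e-04, -1.13689381e-04]), 'wrist_force': array([-0.06722357,  0.38504881,  0.4228654 ]), 'ft_torque': array([0.02796215, 0.00599182, 0.04035265]), 'grip_force': 0.0, 'grip_width': 0.0873650619547438}
scene {'K': array([[393.62316291,   0.        , 323.60982845],
       [  0.        , 393.62316291, 200.20585034],
       [  0.        ,   0.        ,   1.        ]]), 'position': array([-0.15531404, -0.37944619,  0.53618941]), 'rotation': array([ 0.47410861, -0.27242567, -0.40785326,  0.73120517])}
top {'K': array([[467.27325821,   0.        , 310.93253724],
       [  0.        , 467.27325821, 203.72964709],
       [  0.        ,   0.        ,   1.        ]]), 'position': array([-0.0645959 ,  0.17739756,  1.02294768]), 'rotation': array([-0.21053329,  0.25609941,  0.71389511, -0.61680029])}
```

View pics/scene.png

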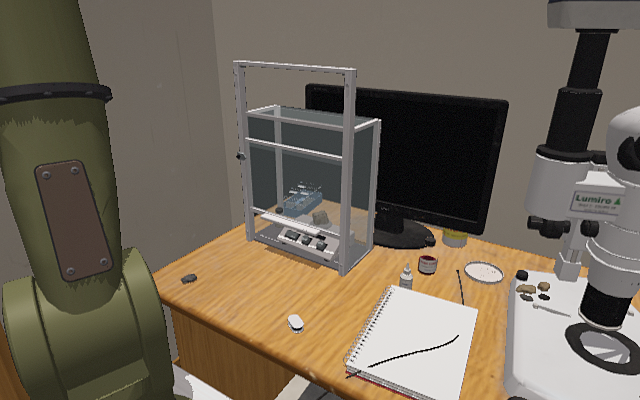

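View pics/top.png

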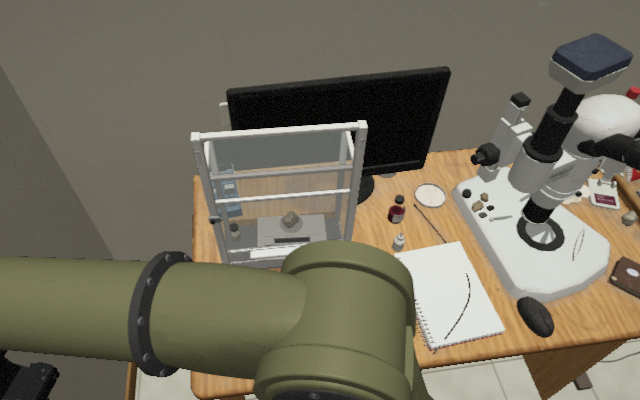

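```bash
sed -i 's/R=np.array(ci\["rotation"\])/R=Rotation.from_quat(ci["rotation"]).as_matrix()/; 1a from scipy.spatial.transform import Rotation' h.py
python3 - <<'E'
from h import *
ci=camera_info("scene");ct=camera_info("top")
for n,u,v in[("Lbase",250,241),("Rbase",343,273),("Rback",374,250),("drop",406,288),("stain",427,272)]:print(n,plane(ci,u,v,2,0))
for n,u,v in[("topL",237,63),("topR",354,70)]:print(n,plane(ci,u,v,2,.466))
for n,u,v in[("topL",196,137),("topR",365,128)]:print(n,plane(ct,u,v,2,.466))
w=camera_info("wrist");print(w);print(Rotation.from_quat(w["rotation"]).as_matrix())
print(Rotation.from_quat(bot.state()["ee_rot"]).as_matrix())
im=cv2.imread("pics/scene.png");cv2.imwrite("pics/c1.png",cv2.resize(im[50:280,220:400],None,fx=2.6,fy=2.6,interpolation=cv2.INTER_CUBIC))
E
```

```text
Lbase [0.54630157 0.27419496 0.        ]
Rbase [ 0.54753825 -0.01424285  0.        ]
Rback [ 0.68456396 -0.03244746  0.        ]
drop [ 0.57140486 -0.16307893  0.        ]
stain [ 0.65924167 -0.18343204  0.        ]
topL [0.49271873 0.22445246 0.466     ]
topR [ 0.51408173 -0.03857764  0.466     ]
topL [0.547879   0.27503642 0.466     ]
topR [ 0.53126858 -0.01822925  0.466     ]
{'K': array([[353.05132946,   0.        , 321.06842728],
       [  0.        , 353.05132946, 201.58588559],
       [  0.        ,   0.        ,   1.        ]]), 'position': array([0.16125259, 0.63460461, 0.38461235]), 'rotation': array([-0.11436679, -0.07780896,  0.5622235 ,  0.81533474])}
[[ 0.355701   -0.89900318 -0.25548009]
 [ 0.93459822  0.34164995  0.09900239]
 [-0.0017187  -0.27398648  0.96173201]]
[[-9.34577240e-01  3.55759878e-01 -5.40460250e-04]
 [ 3.55760276e-01  9.34575727e-01 -1.68426455e-03]
 [-9.40927188e-05 -1.76634960e-03 -9.99998436e-01]]
```

View pics/c1.png

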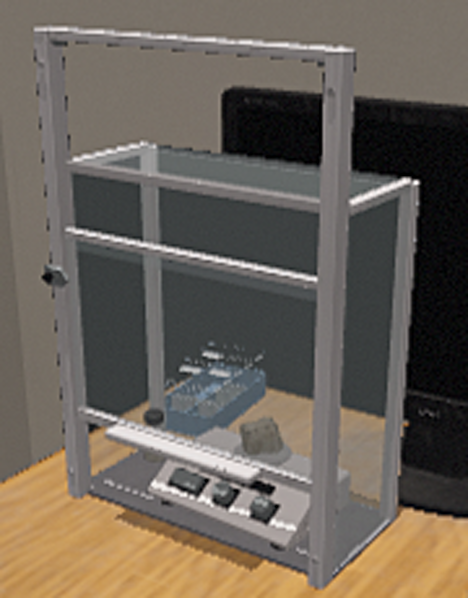

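Request:
arm_command(
  dp=[
    [0, 0, -50],
    [0, 0, -100],
    [0, 0, -150],
    [0, 0, -200],
    [0, 0, -250],
    [0, 0, -300],
    [0, 0, -300],
  ],
  yaw=[0, 0, 0, 0, 0, 0, 0],
  gripper=255,
)

```text
clock: 0.8
tcp_pos: [0.2314, 0.6079, 0.556]
ee_rot: [0.181, 0.983, 0.007, 0.001]
wrist_force: [0.1, -0.4, 0.7]
grip_width: 0.0389
grip_force: 0.0
```

```bash
python3 - <<'E'
from h import *
s=bot.state();print(s['joint_positions'],s['tcp_pos']);print(Rotation.from_quat(s["ee_rot"]).as_matrix())
E
```

```text
[-1.21991861  0.39851861 -0.05260219  0.73126386  0.0225598   1.99826235
 -0.05172604] [0.23137949 0.60790731 0.55597409]
[[-9.34568575e-01  3.55757382e-01  4.27363904e-03]
 [ 3.55782305e-01  9.34474604e-01  1.32727357e-02]
 [ 7.28266544e-04  1.39247668e-02 -9.99902781e-01]]
```

Request:
arm_command(
  dp=[
    [0, 0, -50],
    [0, 0, -100],
    [0, 0, -150],
    [0, 0, -150],
  ],
  yaw=[0, 0, 0, 0],
)

```text
clock: 1.2
tcp_pos: [0.221, 0.581, 0.6118]
ee_rot: [0.181, 0.983, 0.031, 0.005]
wrist_force: [-0.7, -0.1, 0.4]
grip_width: 0.0071
grip_force: 0.0
```

```bash
python3 - <<'E'
from h import *
s=bot.state();print(s['joint_positions'],s['tcp_pos']);print(Rotation.from_quat(s["ee_rot"]).as_matrix())
E
```

```text
[-1.36789807e+00  3.52065151e-01  2.17721803e-01  6.81040230e-01
 -8.73395600e-02  2.05246492e+00 -9.21388890e-04] [0.22102094 0.58104705 0.61178263]
[[-9.34727738e-01  3.54694707e-01  2.18110096e-02]
 [ 3.55364610e-01  9.32926863e-01  5.79953567e-02]
 [ 2.22569310e-04  6.19607295e-02 -9.98078563e-01]]
```

Request:
arm_command(
  dp=[
    [0, 0, 30],
    [0, 0, 60],
    [0, 0, 60],
  ],
  yaw=[0, 0, 0],
)

```text
clock: 1.5
tcp_pos: [0.2218, 0.5842, 0.544]
ee_rot: [0.18, 0.983, 0.024, 0.004]
wrist_force: [-0.1, -0.3, -0.5]
grip_width: 0.0005
grip_force: 0.0
```

```bash
python3 - <<'E'
from h import *
s=bot.state();print(s['joint_positions'],s['tcp_pos']);print(Rotation.from_quat(s["ee_rot"]).as_matrix())
E
```

```text
[-1.39043688  0.28272345  0.20796773  0.9181888  -0.06206455  1.89780102
 -0.00513745] [0.22175142 0.58422777 0.54398429]
[[-9.34954108e-01  3.54376010e-01  1.66871152e-02]
 [ 3.54768497e-01  9.33870910e-01  4.49937416e-02]
 [ 3.61091189e-04  4.79871463e-02 -9.98847888e-01]]
```

Request:
arm_command(
  dp=[
    [-43, -15, -3],
    [-86, -30, -6],
    [-129, -45, -8],
    [-171, -60, -11],
    [-214, -75, -14],
    [-257, -90, -17],
    [-300, -105, -20],
    [-343, -120, -22],
    [-360, -165, -24],
    [-377, -210, -26],
    [-394, -255, -28],
    [-410, -300, -30],
  ],
  yaw=[-2, -4, -6, -8, -10, -12, -14, -16, -18, -20, -21, -21],
)

```text
clock: 2.7
tcp_pos: [0.4987, 0.156, 0.5639]
ee_rot: [-0.002, 1.0, 0.028, 0.011]
wrist_force: [0.7, 0.5, 0.5]
grip_width: 0.0005
grip_force: 0.0
```

```bash
cat > st.py <<'E'
from h import *
s=bot.state();print(s['clock'],s['joint_positions'].round(3),s['tcp_pos'].round(4));R=Rotation.from_quat(s["ee_rot"]).as_matrix();print(R.round(3),'tilt fwd',np.degrees(np.arctan2(R[0,2],-R[2,2])).round(1),'F',s['wrist_force'].round(1))
E
python3 st.py
```

```text
2.7 [-0.75   0.062  0.467  1.135 -0.081  1.912  1.261] [0.4987 0.156  0.5639]
[[-1.    -0.004  0.023]
 [-0.003  0.998  0.057]
 [-0.023  0.057 -0.998]] tilt fwd 1.3 F [0.7 0.5 0.5]
```

Request:
arm_command(
  dp=[
    [0, -45, -10],
    [0, -90, -20],
    [0, -130, -30],
    [0, -170, -40],
    [-20, -170, -90],
    [-40, -170, -140],
    [-60, -170, -190],
    [-80, -170, -240],
    [-100, -170, -290],
    [-120, -170, -340],
    [-140, -170, -390],
    [-160, -170, -440],
  ],
  yaw=[0, 0, 0, 0, 0, 0, 0, 0, 0, 0, 0, 0],
)

```text
clock: 3.9
tcp_pos: [0.5524, -0.0157, 0.642]
ee_rot: [-0.001, 0.999, 0.028, 0.042]
wrist_force: [0.3, -0.0, -0.6]
grip_width: 0.0002
grip_force: 0.0
```

```bash
python3 st.py
```

```text
3.9 [-0.016  0.195  0.046  0.809 -0.077  2.053  1.563] [ 0.5524 -0.0157  0.642 ]
[[-0.996 -0.005  0.085]
 [ 0.     0.998  0.057]
 [-0.085  0.057 -0.995]] tilt fwd 4.9 F [ 0.3 -0.  -0.6]
```

Request:
arm_command(
  dp=[
    [-10, 0, -50],
    [-20, 0, -100],
  ],
  yaw=[0, 0],
)

```text
clock: 4.1
tcp_pos: [0.5504, -0.0174, 0.67]
ee_rot: [-0.0, 0.997, 0.029, 0.071]
wrist_force: [-0.6, -0.1, 0.7]
grip_width: 0.0005
grip_force: 0.0
```

Request:
arm_command(
  dp=[
    [-10, 0, -50],
    [-20, 0, -100],
  ],
  yaw=[0, 0],
)

```text
clock: 4.3
tcp_pos: [0.5445, -0.0194, 0.6979]
ee_rot: [0.001, 0.995, 0.029, 0.1]
wrist_force: [-0.3, 0.9, -0.7]
grip_width: 0.0007
grip_force: 0.0
```

```bash
python3 st.py
```

```text
4.3 [-0.012  0.168  0.054  0.721 -0.084  2.053  1.563] [ 0.5445 -0.0194  0.6979]
[[-0.98  -0.004  0.199]
 [ 0.007  0.998  0.057]
 [-0.199  0.057 -0.978]] tilt fwd 11.5 F [-0.3  0.9 -0.7]
```

```bash
python3 - <<'E'
from h import *
im,d=capture("scene");np.save("s2d.npy",d)
im2,_=capture("wrist")
cv2.imwrite("pics/s2.png",np.vstack([im[:300],im2[:300]]))
E
```

```text
(no output)
```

View pics/s2.png

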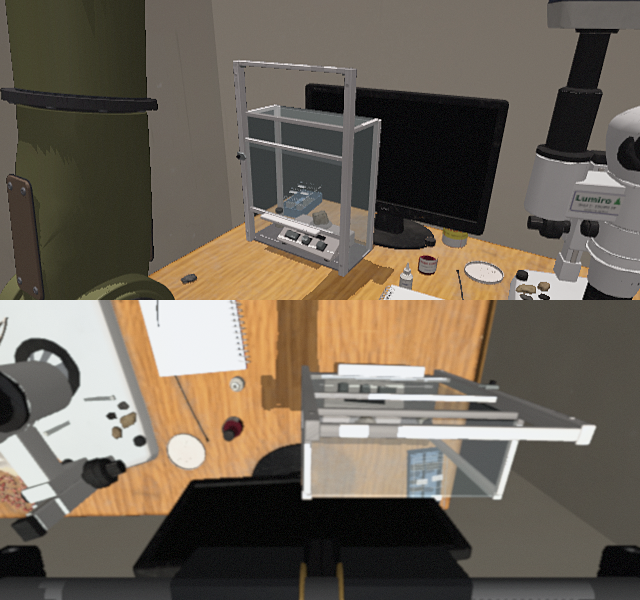

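```bash
python3 - <<'E'
from h import *
ci=camera_info("scene")
for z in(.03,.045):
  for u,v in((292.3,235.4),(306.5,239.6),(321.2,245.4)):print(z,plane(ci,u,v,2,z).round(3))
# clip on plane x ~0.54 ; sash lip ends on x=.515 plane
for x in(.53,.545):print('clip',plane(ci,241.2,155.8,0,x).round(3))
d=np.load("scene_d.npy");print(d[150:162,236:246].round(3))
im=cv2.imread("pics/scene.png");a=cv2.resize(im[205:280,240:360],None,fx=6.6,fy=6.6,interpolation=cv2.INTER_CUBIC)
cv2.imwrite("pics/c2.png",a)
E
```

```text
0.03 [0.59  0.163 0.03 ]
0.03 [0.591 0.119 0.03 ]
0.03 [0.586 0.071 0.03 ]
0.045 [0.568 0.147 0.045]
0.045 [0.569 0.104 0.045]
0.045 [0.564 0.058 0.045]
clip [0.53  0.268 0.247]
clip [0.545 0.282 0.241]
[[1.509 1.509 1.498 0.973 0.973 0.973 0.967 0.965 0.971 0.972]
 [1.512 1.509 1.506 0.979 0.973 0.976 0.969 0.968 0.973 0.973]
 [1.512 0.973 0.976 0.976 0.976 0.975 0.97  0.967 0.971 0.976]
 [1.521 0.975 0.974 0.971 0.968 0.966 0.967 0.968 0.972 0.974]
 [1.515 0.973 0.973 0.967 0.97  0.969 0.968 0.967 0.968 0.978]
 [1.52  0.967 0.967 0.969 0.968 0.967 0.968 0.964 0.966 0.977]
 [0.97  0.967 0.969 0.966 0.972 0.972 0.97  0.965 0.965 0.966]
 [0.97  0.968 0.969 0.97  0.974 0.97  0.969 0.967 0.965 0.962]
 [1.525 0.969 0.97  0.973 0.976 0.97  0.969 0.97  0.966 0.963]
 [1.53  1.53  0.98  0.977 0.972 0.97  0.972 0.97  0.966 0.982]
 [1.531 1.528 1.516 1.523 0.987 0.982 0.971 0.971 0.978 0.979]
 [1.544 1.528 1.522 1.518 0.986 0.983 0.98  0.984 0.98  0.981]]
```

View pics/c2.png

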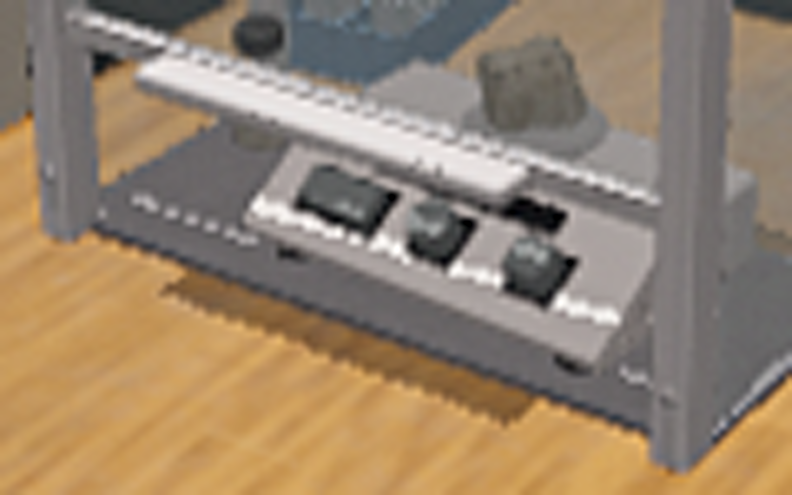

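Request:
arm_command(
  dp=[
    [-15, 0, -48],
  ],
  yaw=[0],
)

```text
clock: 4.5
tcp_pos: [0.5463, -0.0205, 0.7117]
ee_rot: [0.001, 0.993, 0.029, 0.115]
wrist_force: [1.0, -0.1, -0.9]
grip_width: 0.0004
grip_force: 0.0
```

Request:
arm_command(
  dp=[
    [-45, 0, -140],
    [-45, 0, -140],
  ],
  yaw=[0, 0],
)

```text
clock: 4.7
tcp_pos: [0.5408, -0.0226, 0.7415]
ee_rot: [0.002, 0.989, 0.029, 0.146]
wrist_force: [0.1, -0.2, -0.3]
grip_width: 0.0005
grip_force: 0.0
```

Request:
arm_command(
  dp=[
    [0, 0, -140],
    [0, 0, -140],
  ],
  yaw=[0, 0],
)

```text
clock: 4.9
tcp_pos: [0.5085, -0.0245, 0.769]
ee_rot: [0.003, 0.985, 0.029, 0.171]
wrist_force: [-0.2, 0.9, -0.2]
grip_width: 0.0005
grip_force: 0.0
```

```bash
python3 st.py
```

```text
4.9 [-0.003  0.097  0.059  0.649 -0.091  2.053  1.563] [ 0.5085 -0.0245  0.769 ]
[[-0.942 -0.004  0.337]
 [ 0.016  0.998  0.056]
 [-0.337  0.058 -0.94 ]] tilt fwd 19.7 F [-0.2  0.9 -0.2]
```

Request:
arm_command(
  dp=[
    [-45, 0, -140],
    [-45, 0, -140],
  ],
  yaw=[0, 0],
)

```text
clock: 5.1
tcp_pos: [0.4989, -0.0262, 0.7959]
ee_rot: [0.004, 0.98, 0.029, 0.199]
wrist_force: [0.2, 0.0, 0.5]
grip_width: 0.0004
grip_force: 0.0
```

Request:
arm_command(
  dp=[
    [-45, 0, -140],
    [-45, 0, -140],
  ],
  yaw=[0, 0],
)

```text
clock: 5.3
tcp_pos: [0.4871, -0.0279, 0.8201]
ee_rot: [0.005, 0.974, 0.029, 0.225]
wrist_force: [0.0, -1.5, -0.1]
grip_width: 0.0005
grip_force: 0.0
```

Request:
arm_command(
  dp=[
    [-45, 0, -140],
    [-45, 0, -140],
  ],
  yaw=[0, 0],
)

```text
clock: 5.5
tcp_pos: [0.4707, -0.0297, 0.8455]
ee_rot: [0.005, 0.967, 0.029, 0.251]
wrist_force: [-0.4, 0.4, 0.7]
grip_width: 0.0004
grip_force: 0.0
```

Request:
arm_command(
  dp=[
    [-45, 0, -140],
    [-45, 0, -140],
  ],
  yaw=[0, 0],
)

```text
clock: 5.7
tcp_pos: [0.4511, -0.0314, 0.8699]
ee_rot: [0.006, 0.96, 0.029, 0.277]
wrist_force: [-0.3, 0.6, 0.6]
grip_width: 0.0003
grip_force: 0.0
```

```bash
python3 st.py
```

```text
5.7 [ 0.039  0.025  0.05   0.504 -0.114  2.053  1.565] [ 0.4511 -0.0314  0.8699]
[[-0.846 -0.004  0.533]
 [ 0.028  0.998  0.052]
 [-0.532  0.059 -0.844]] tilt fwd 32.3 F [-0.3  0.6  0.6]
```

Request:
arm_command(
  dp=[
    [-90, 0, -120],
    [-90, 0, -120],
  ],
  yaw=[0, 0],
)

```text
clock: 5.9
tcp_pos: [0.4554, -0.033, 0.8922]
ee_rot: [0.007, 0.953, 0.029, 0.302]
wrist_force: [-1.1, 0.7, 0.6]
grip_width: 0.0003
grip_force: 0.0
```

Request:
arm_command(
  dp=[
    [-90, 0, -120],
    [-90, 0, -120],
  ],
  yaw=[0, 0],
)

```text
clock: 6.1
tcp_pos: [0.455, -0.0345, 0.9124]
ee_rot: [0.008, 0.945, 0.029, 0.325]
wrist_force: [0.1, -0.8, 1.0]
grip_width: 0.0004
grip_force: 0.0
```

Request:
arm_command(
  dp=[
    [-90, 0, -120],
    [-90, 0, -120],
  ],
  yaw=[0, 0],
)

```text
clock: 6.3
tcp_pos: [0.4479, -0.0359, 0.9329]
ee_rot: [0.008, 0.937, 0.029, 0.349]
wrist_force: [-0.3, 1.1, -0.5]
grip_width: 0.0004
grip_force: 0.0
```

Request:
arm_command(
  dp=[
    [-90, 0, -120],
    [-90, 0, -120],
  ],
  yaw=[0, 0],
)

```text
clock: 6.5
tcp_pos: [0.4363, -0.0374, 0.9529]
ee_rot: [0.009, 0.928, 0.029, 0.371]
wrist_force: [-0.2, 0.3, 0.3]
grip_width: 0.0006
grip_force: 0.0
```

```bash
python3 st.py; python3 - <<'E'
from h import *
d=np.load("scene_d.npy");ci=camera_info("scene")
for n,u,v in[("bar",292,235),("round",306.5,239.6),("sq",321.2,245.4),("clip",241,156),("clipL",237,156),("clipR",243,157),("railL",246,200),("railR",345,200),("lipL",263,216),("lipR",316,233),("Lbase",249,238),("Rbase",343,270)]:
  dd=np.median(d[int(v)-1:int(v)+2,int(u)-1:int(u)+2]);print(n,dd.round(3),pt(ci,u,v,dd).round(4))
E
```

```text
6.5 [ 0.036  0.079  0.155  0.253 -0.211  2.053  1.565] [ 0.4363 -0.0374  0.9529]
[[-0.724 -0.005  0.69 ]
 [ 0.038  0.998  0.047]
 [-0.689  0.06  -0.722]] tilt fwd 43.7 F [-0.2  0.3  0.3]
bar 1.029 [0.5786 0.1559 0.0385]
round 1.0 [0.5735 0.1071 0.042 ]
sq 0.975 [0.569  0.0605 0.0419]
clip 0.97 [0.5372 0.275  0.2437]
clipL 0.969 [0.5313 0.2827 0.2439]
clipR 0.967 [0.5367 0.2682 0.2424]
railL 1.023 [0.5435 0.2751 0.123 ]
railR 0.849 [ 0.535 -0.019  0.196]
lipL 0.989 [0.5285 0.2078 0.1006]
lipR 0.913 [0.5268 0.0493 0.0992]
Lbase 1.068 [0.5437 0.2746 0.0104]
Rbase 0.92 [ 0.5354 -0.0203  0.0175]
```

```bash
cat > fk.py <<'E'
import numpy as np
from scipy.spatial.transform import Rotation as R
from scipy.optimize import least_squares
D=[([-1.19290544,.32182847,-.07009406,1.45168707,.02262731,1.37079132,-.05687265],[.23114902,.60696561,.24645194],[1.80858343e-01,9.83508684e-01,-9.56760960e-04,-1.13689381e-04]),
([-1.21991861,.39851861,-.05260219,.73126386,.0225598,1.99826235,-.05172604],[.23137949,.60790731,.55597409],None),
([-1.36789807,.352065151,.217721803,.681040230,-.0873395600,2.05246492,-9.2e-4],[.22102094,.58104705,.61178263],None),
([-1.39043688,.28272345,.20796773,.9181888,-.06206455,1.89780102,-.00513745],[.22175142,.58422777,.54398429],None),
([-.75,.062,.467,1.135,-.081,1.912,1.261],[.4987,.156,.5639],[-.002,1,.028,.011]),
([-.016,.195,.046,.809,-.077,2.053,1.563],[.5524,-.0157,.642],None),
([-.012,.168,.054,.721,-.084,2.053,1.563],[.5445,-.0194,.6979],None),
([-.003,.097,.059,.649,-.091,2.053,1.563],[.5085,-.0245,.769],None),
([.039,.025,.05,.504,-.114,2.053,1.565],[.4511,-.0314,.8699],None),
([.036,.079,.155,.253,-.211,2.053,1.565],[.4363,-.0374,.9529],[.009,.928,.029,.371])]
LO=np.array([-2.86,-.3,-1.38,.06,-1.56,.09,-2.69]);HI=np.array([2.86,2.09,1.24,2.45,4.7,2.05,2.69])
def fk(q,p,s):
    h,a,b,c,ox,oz1=p
    rz=lambda t:R.from_rotvec([0,0,t]);ry=lambda t:R.from_rotvec([0,t,0])
    A=rz(s[0]*q[0]+s[3])*ry(q[1]);x=np.array([0,0,h])+A.apply([ox,0,a])
    A=A*rz(s[1]*q[2])*ry(q[3]);x=x+A.apply([oz1,0,b])
    A=A*rz(s[2]*q[4])*ry(q[5]);x=x+A.apply([0,0,c])
    return x,A
def fit():
    best=None
    for s1 in(1,-1):
     for s2 in(1,-1):
      for s3 in(1,-1):
        f=lambda v:np.concatenate([fk(q,v[:6],(s1,s2,s3,v[6]))[0]-np.array(x) for q,x,_ in D])
        r=least_squares(f,[.25,.5,.5,.35,0,0,0]);
        if best is None or r.cost<best[0]:best=(r.cost,r.x,(s1,s2,s3),np.abs(r.fun).max())
    return best
if __name__=="__main__":
    c,v,s,m=fit();print(v.round(4),s,m)
    for q,x,e in D:
        if e:
            A=fk(q,v[:6],(*s,v[6]))[1]; rel=A.inv()*R.from_quat(e);print(rel.as_rotvec().round(3),q[6])
E
python3 fk.py
```

```text
[ 0.2512  0.455   0.5132  0.3261  0.0034  0.0066 -0.0453] (-1, -1, -1) 0.004618903710425809
[ 0.    -0.     1.582] -0.05687265
[-0.     0.004  0.264] 1.261
[-0.031  0.004 -0.027] 1.565
```

```bash
cat > ik.py <<'E'
from fk import *
c,v,s,_=fit();P=v[:6];S=(*s,v[6])
def ik(x,th,az,free=True,q0=None,n=6):
    z=np.array([np.sin(th)*np.cos(az),np.sin(th)*np.sin(az),-np.cos(th)])
    def f(q):
        p,A=fk(q,P,S);return np.concatenate([(p-x)*10,A.apply([0,0,1])-z])
    best=None;rng=np.random.default_rng(0)
    for i in range(n):
        g=q0[:6] if (q0 is not None and i==0) else np.clip(np.array([-np.arctan2(x[1],x[0]),.1,0,2,0,.4])+rng.normal(0,.5,6)*(i>0),LO[:6]+.01,HI[:6]-.01)
        r=least_squares(f,g,bounds=(LO[:6],HI[:6]))
        if best is None or r.cost<best.cost:best=r
    return best.cost**.5,best.x
if __name__=="__main__":
    d=np.radians
    for nm,x in(("lift0",(.496,.13,.06)),("lift0L",(.496,.2,.06)),("key",(.56,.155,.07))):
        for az in(-15,3,20):
            print(nm,az,[(t,round(ik(np.array(x),d(t),d(az))[0],3)) for t in(20,26,32,38,44)])
E
python3 ik.py
```

```text
lift0 -15 [(20, np.float64(0.0)), (26, np.float64(0.0)), (32, np.float64(0.0)), (38, np.float64(0.0)), (44, np.float64(0.0))]
lift0 3 [(20, np.float64(0.0)), (26, np.float64(0.0)), (32, np.float64(0.0)), (38, np.float64(0.005)), (44, np.float64(0.07))]
lift0 20 [(20, np.float64(0.0)), (26, np.float64(0.0)), (32, np.float64(0.0)), (38, np.float64(0.017)), (44, np.float64(0.086))]
lift0L -15 [(20, np.float64(0.0)), (26, np.float64(0.0)), (32, np.float64(0.0)), (38, np.float64(0.0)), (44, np.float64(0.0))]
lift0L 3 [(20, np.float64(0.0)), (26, np.float64(0.0)), (32, np.float64(0.0)), (38, np.float64(0.0)), (44, np.float64(0.0))]
lift0L 20 [(20, np.float64(0.0)), (26, np.float64(0.0)), (32, np.float64(0.0)), (38, np.float64(0.008)), (44, np.float64(0.04))]
key -15 [(20, np.float64(0.0)), (26, np.float64(0.0)), (32, np.float64(0.0)), (38, np.float64(0.0)), (44, np.float64(0.0))]
key 3 [(20, np.float64(0.0)), (26, np.float64(0.0)), (32, np.float64(0.0)), (38, np.float64(0.0)), (44, np.float64(0.0))]
key 20 [(20, np.float64(0.0)), (26, np.float64(0.0)), (32, np.float64(0.0)), (38, np.float64(0.0)), (44, np.float64(0.0))]
```

```bash
cat > path.py <<'E'
from ik import *
def full(q):
    p,A=fk(q,P,S);return p,A*R.from_rotvec([0,0,1.53-q[6]])
def step(x,Rt,q0):
    def f(q):
        p,A=full(q);return np.concatenate([(p-x)*10,(A*Rt.inv()).as_rotvec(),(q-q0)*.003])
    r=least_squares(f,np.clip(q0,LO+1e-3,HI-1e-3),bounds=(LO,HI));return r.x
def run(q,W,Rt):
    x=full(q)[0]
    for w in W:
        w=np.array(w);n=max(1,int(np.linalg.norm(w-x)/.04));e=[]
        for k in range(1,n+1):
            q=step(x+(w-x)*k/n,Rt,q);p,A=full(q);e.append((np.linalg.norm(p-x-(w-x)*k/n)*1e3,np.degrees((A*Rt.inv()).magnitude())))
        x=w;print(w,'maxerr mm,deg',np.max(e,0).round(1),'end',q.round(2))
    return q
if __name__=="__main__":
    q=np.array([.036,.079,.155,.253,-.211,2.05,1.565]);Rt=R.from_quat([.009,.928,.029,.371])
    for y in(.19,.205):
        run(q,[(.45,.1,.7),(.46,y,.4),(.465,y,.2),(.465,y,.1),(.465,y,.05),(.497,y,.05),(.497,y,.24),(.46,y,.22),(.49,.155,.14),(.55,.155,.09)],Rt);print()
E
python3 path.py
```

```text
[0.45 0.1  0.7 ] maxerr mm,deg [ 5.7 10.6] end [-0.41 -0.3  -0.    1.26  0.2   1.63  1.2 ]
[0.46 0.19 0.4 ] maxerr mm,deg [ 9.8 18. ] end [-0.76 -0.3  -0.    1.89  0.53  1.24  0.62]
[0.465 0.19  0.2  ] maxerr mm,deg [ 8.8 15. ] end [-0.72 -0.3  -0.    2.36  0.82  0.65  0.24]
[0.465 0.19  0.1  ] maxerr mm,deg [1.9 3.3] end [-1.86 -0.3   1.12  2.45  1.39  0.66 -0.24]
[0.465 0.19  0.05 ] maxerr mm,deg [3.  5.1] end [-1.91  0.05  1.24  2.45  1.31  0.37 -0.34]
[0.497 0.19  0.05 ] maxerr mm,deg [0.3 0.5] end [-1.82  0.17  1.24  2.45  1.73  0.2  -0.76]
[0.497 0.19  0.24 ] maxerr mm,deg [2.7 3. ] end [-0.64 -0.3   0.    2.27  0.68  0.64  0.45]
[0.46 0.19 0.22] maxerr mm,deg [5.7 7.2] end [-0.76 -0.3  -0.    2.31  0.79  0.76  0.26]
[0.49  0.155 0.14 ] maxerr mm,deg [2.3 2.1] end [-1.27 -0.3   0.69  2.45  1.22  0.51  0.03]
[0.55  0.155 0.09 ] maxerr mm,deg [0. 0.] end [-1.19  0.02  0.75  2.38  1.5   0.21 -0.3 ]

[0.45 0.1  0.7 ] maxerr mm,deg [ 5.7 10.6] end [-0.41 -0.3  -0.    1.26  0.2   1.63  1.2 ]
[0.46  0.205 0.4  ] maxerr mm,deg [ 9.2 17.1] end [-0.79 -0.3   0.    1.9   0.55  1.22  0.59]
[0.465 0.205 0.2  ] maxerr mm,deg [ 7.9 13.3] end [-0.74 -0.3   0.    2.37  0.83  0.62  0.22]
[0.465 0.205 0.1  ] maxerr mm,deg [1.  1.8] end [ 0.51 -0.3  -1.18  2.45  0.63  0.24  0.24]
[0.465 0.205 0.05 ] maxerr mm,deg [2.  3.4] end [ 0.62  0.15 -1.38  2.45  1.53  0.56 -0.5 ]
[0.497 0.205 0.05 ] maxerr mm,deg [0. 0.] end [ 0.6   0.25 -1.3   2.44  1.76  0.58 -0.62]
[0.497 0.205 0.24 ] maxerr mm,deg [1.  1.1] end [-0.66 -0.3  -0.    2.28  0.7   0.62  0.42]
[0.46  0.205 0.22 ] maxerr mm,deg [4.2 5.2] end [-0.78 -0.3  -0.    2.32  0.8   0.73  0.24]
[0.49  0.155 0.14 ] maxerr mm,deg [1.3 1.2] end [-1.27 -0.3   0.69  2.45  1.22  0.51  0.03]
[0.55  0.155 0.09 ] maxerr mm,deg [0. 0.] end [-1.19  0.02  0.75  2.38  1.5   0.21 -0.3 ]
```

```bash
cat > p2.py <<'E'
from path import *
q=np.array([.036,.079,.155,.253,-.211,2.05,1.565]);Rt=R.from_quat([.009,.928,.029,.371])
T=[(.465,.205,.05),(.497,.2,.05),(.497,.2,.22),(.48,.19,.19),(.49,.155,.14),(.55,.155,.09)]
for nm,W in(("left",[(.5,.1,.8),(.5,.35,.6),(.48,.42,.4),(.47,.4,.2),(.46,.36,.08)]),("left2",[(.55,.1,.8),(.5,.45,.6),(.45,.48,.4),(.45,.45,.2),(.46,.36,.08)]),("right",[(.55,-.15,.8),(.5,-.25,.6),(.48,-.25,.3),(.48,-.2,.1),(.47,.05,.06)])):
    print(nm);run(q,W+T,Rt)
E
python3 p2.py
```

```text
left
[0.5 0.1 0.8] maxerr mm,deg [0. 0.] end [-0.09 -0.23 -0.16  1.06  0.07  1.55  1.32]
[0.5  0.35 0.6 ] maxerr mm,deg [0. 0.] end [-0.16 -0.19 -0.63  1.44  0.37  1.26  0.73]
[0.48 0.42 0.4 ] maxerr mm,deg [0. 0.] end [-0.19 -0.11 -0.81  1.76  0.59  1.02  0.33]
[0.47 0.4  0.2 ] maxerr mm,deg [0. 0.] end [-0.22  0.06 -0.86  2.07  0.99  0.8  -0.14]
[0.46 0.36 0.08] maxerr mm,deg [0. 0.] end [-0.28  0.23 -0.78  2.24  1.39  0.74 -0.56]
[0.465 0.205 0.05 ] maxerr mm,deg [2.  3.4] end [ 0.62  0.15 -1.38  2.45  1.53  0.56 -0.5 ]
[0.497 0.2   0.05 ] maxerr mm,deg [0. 0.] end [ 0.62  0.24 -1.3   2.44  1.77  0.57 -0.62]
[0.497 0.2   0.22 ] maxerr mm,deg [0. 0.] end [-0.44 -0.3  -0.18  2.32  0.63  0.52  0.46]
[0.48 0.19 0.19] maxerr mm,deg [0.4 0.3] end [-0.65 -0.3  -0.    2.39  0.81  0.51  0.29]
[0.49  0.155 0.14 ] maxerr mm,deg [0.5 0.8] end [-1.27 -0.3   0.69  2.45  1.22  0.51  0.03]
[0.55  0.155 0.09 ] maxerr mm,deg [0. 0.] end [-1.19  0.02  0.75  2.38  1.5   0.21 -0.3 ]
left2
[0.55 0.1  0.8 ] maxerr mm,deg [0. 0.] end [-0.13 -0.13 -0.13  0.98  0.09  1.53  1.32]
[0.5  0.45 0.6 ] maxerr mm,
[... 1169 characters left out ...]
mm,deg [2.5 3.5] end [-0.69 -0.28  1.24  2.41 -0.61  0.27  2.69]
[0.47 0.05 0.06] maxerr mm,deg [ 7.4 13.3] end [-1.41 -0.3   1.16  2.45  0.93  0.42  0.56]
[0.465 0.205 0.05 ] maxerr mm,deg [ 6.4 11.6] end [-1.94  0.09  1.24  2.45  1.36  0.34 -0.44]
[0.497 0.2   0.05 ] maxerr mm,deg [0. 0.] end [-1.79  0.17  1.18  2.44  1.74  0.22 -0.79]
[0.497 0.2   0.22 ] maxerr mm,deg [0. 0.] end [-0.84 -0.3   0.18  2.32  0.82  0.58  0.32]
[0.48 0.19 0.19] maxerr mm,deg [0.4 0.3] end [-0.65 -0.3   0.    2.39  0.82  0.51  0.29]
[0.49  0.155 0.14 ] maxerr mm,deg [0.5 0.8] end [-1.27 -0.3   0.69  2.45  1.22  0.51  0.03]
[0.55  0.155 0.09 ] maxerr mm,deg [0. 0.] end [-1.19  0.02  0.75  2.38  1.5   0.21 -0.3 ]
```

```bash
cat > mv.py <<'E'
import sys,json
from h import *
def mv(W,stp=48):
    s=bot.state();x0=s['tcp_pos'];Rm=Rotation.from_quat(s['ee_rot']);x=x0;rows=[]
    for w in W:
        w=np.array(w);n=max(1,int(np.ceil(np.linalg.norm(w-x)*1e3/stp)))
        rows+=[Rm.inv().apply((x+(w-x)*k/n-x0)*1e3).round(0).astype(int).tolist() for k in range(1,n+1)];x=w
    print(len(rows),rows)
if __name__=="__main__": mv(json.loads(sys.argv[1]),float(sys.argv[2]) if len(sys.argv)>2 else 48)
E
python3 mv.py "[[0.5,0.1,0.8],[0.5,0.35,0.6],[0.48,0.42,0.5]]"
```

```text
15 [[13, 26, 32], [26, 51, 64], [39, 77, 96], [52, 102, 129], [64, 128, 161], [85, 162, 183], [106, 196, 205], [128, 229, 228], [149, 263, 250], [170, 297, 272], [191, 331, 295], [212, 365, 317], [240, 386, 338], [269, 408, 358], [298, 429, 379]]
```

Request:
arm_command(
  dp=[
    [13, 26, 32],
    [26, 51, 64],
    [39, 77, 96],
    [52, 102, 129],
    [64, 128, 161],
    [85, 162, 183],
    [106, 196, 205],
    [128, 229, 228],
    [149, 263, 250],
    [170, 297, 272],
    [191, 331, 295],
    [212, 365, 317],
  ],
  yaw=[0, 0, 0, 0, 0, 0, 0, 0, 0, 0, 0, 0],
)

```text
clock: 7.7
tcp_pos: [0.4991, 0.3511, 0.5969]
ee_rot: [0.009, 0.928, 0.028, 0.371]
wrist_force: [-0.4, 0.0, -0.6]
grip_width: 0.0002
grip_force: 0.0
```

```bash
python3 st.py; python3 mv.py "[[0.48,0.42,0.4],[0.47,0.4,0.25],[0.47,0.36,0.15]]"
```

```text
7.7 [-0.329 -0.155 -0.531  1.442  0.465  1.294  0.673] [0.4991 0.3511 0.5969]
[[-0.725 -0.005  0.689]
 [ 0.037  0.998  0.046]
 [-0.688  0.059 -0.724]] tilt fwd 43.6 F [-0.4  0.  -0.6]
12 [[30, 11, 26], [61, 23, 53], [91, 34, 79], [121, 46, 106], [152, 57, 132], [179, 50, 158], [207, 43, 183], [234, 36, 208], [262, 29, 233], [284, 13, 257], [306, -2, 280], [329, -17, 304]]
```

Request:
arm_command(
  dp=[
    [30, 11, 26],
    [61, 23, 53],
    [91, 34, 79],
    [121, 46, 106],
    [152, 57, 132],
    [179, 50, 158],
    [207, 43, 183],
    [234, 36, 208],
    [262, 29, 233],
    [284, 13, 257],
    [306, -2, 280],
    [329, -17, 304],
  ],
  yaw=[0, 0, 0, 0, 0, 0, 0, 0, 0, 0, 0, 0],
)

```text
clock: 8.9
tcp_pos: [0.4702, 0.3587, 0.1502]
ee_rot: [0.008, 0.928, 0.029, 0.371]
wrist_force: [0.5, -0.2, -1.0]
grip_width: 0.0006
grip_force: 0.0
```

```bash
python3 st.py; python3 mv.py "[[0.475,0.36,0.07],[0.48,0.195,0.05]]" 30; python3 - <<'E'
from h import *
for n in("wrist","top","scene"):
    im,d=capture(n);cv2.imwrite(f"pics/{n}_3.png",im);np.save(f"{n}_3.npy",d)
a=cv2.imread("pics/top_3.png");b=cv2.imread("pics/wrist_3.png");c=cv2.imread("pics/scene_3.png")
cv2.imwrite("pics/m3.png",np.vstack([np.hstack([cv2.resize(b,(400,250)),cv2.resize(c[40:290,150:550],(400,250))]),cv2.resize(a[100:300,100:420],(800,500))[:340]]))
E
```

```text
8.9 [-0.357  0.056 -0.684  2.195  1.09   0.737 -0.266] [0.4702 0.3587 0.1502]
[[-0.725 -0.006  0.689]
 [ 0.036  0.998  0.047]
 [-0.688  0.059 -0.723]] tilt fwd 43.6 F [ 0.5 -0.2 -1. ]
9 [[17, -1, 20], [34, -2, 41], [52, -3, 61], [52, -31, 63], [53, -59, 65], [54, -86, 66], [54, -114, 68], [55, -142, 70], [56, -169, 72]]
```

View pics/m3.png

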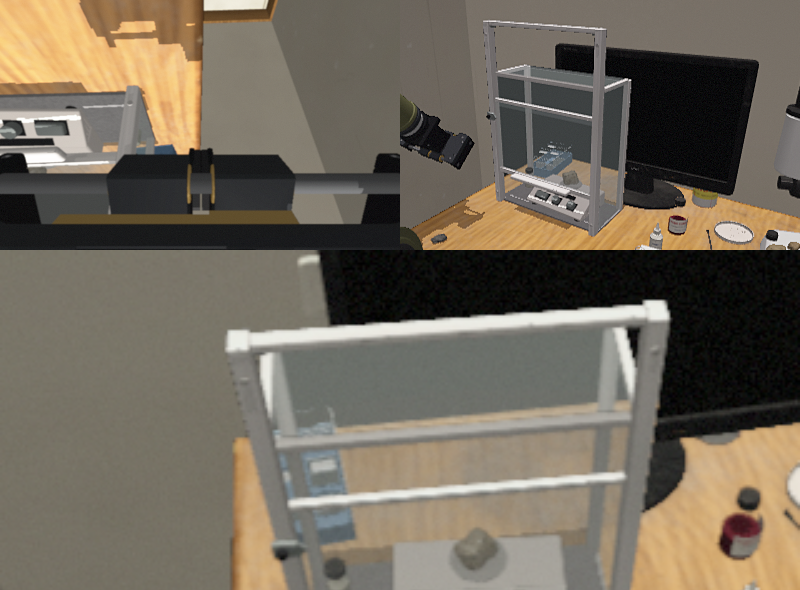

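Request:
arm_command(
  dp=[
    [17, -1, 20],
    [34, -2, 41],
    [52, -3, 61],
    [52, -31, 63],
    [53, -59, 65],
    [54, -86, 66],
    [54, -114, 68],
    [55, -142, 70],
    [56, -169, 72],
    [56, -169, 72],
  ],
  yaw=[0, 0, 0, 0, 0, 0, 0, 0, 0, 0],
)

```text
clock: 10.05
tcp_pos: [0.4829, 0.2171, 0.0445]
ee_rot: [0.003, 0.932, 0.017, 0.363]
wrist_force: [-0.6, -0.2, -0.9]
grip_width: 0.0009
grip_force: 0.0
```

```bash
python3 st.py; python3 mv.py "[[0.494,0.19,0.045]]" 10; python3 - <<'E'
from h import *
im,d=capture("wrist");cv2.imwrite("pics/w4.png",im);np.save("w4.npy",d)
im2,_=capture("scene");cv2.imwrite("pics/m4.png",np.vstack([im[:330],cv2.resize(im2[60:280,220:400],(442,540))[270:540,:].__class__(0) if 0 else np.pad(cv2.resize(im2[60:280,200:400],None,fx=1.2,fy=1.2),((0,0),(0,400),(0,0)))]))
E
```

```text
10.05 [ 0.27   0.16  -1.044  2.438  1.611  0.579 -0.583] [0.4829 0.2171 0.0445]
[[-0.736 -0.006  0.677]
 [ 0.018  0.999  0.029]
 [-0.676  0.034 -0.736]] tilt fwd 42.6 F [-0.6 -0.2 -0.9]
3 [[-3, -9, 2], [-6, -18, 4], [-9, -27, 6]]
```

View pics/m4.png

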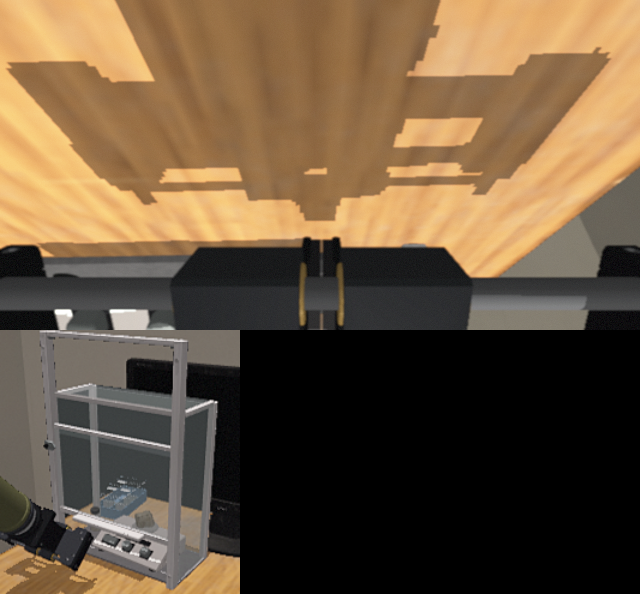

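Request:
arm_command(
  dp=[
    [0, -12, 0],
    [0, -24, 0],
    [-5, -24, 3],
    [-9, -24, 6],
    [-9, -24, 6],
  ],
  yaw=[0, 0, 0, 0, 0],
)

```text
clock: 10.65
tcp_pos: [0.4925, 0.1928, 0.0432]
ee_rot: [0.004, 0.932, 0.017, 0.361]
wrist_force: [-0.8, 0.4, 0.7]
grip_width: 0.0002
grip_force: 0.0
```

```bash
python3 st.py; python3 mv.py "[[0.496,0.185,0.04],[0.496,0.185,0.08]]" 5
```

```text
10.65 [ 0.664  0.315 -1.378  2.447  1.712  0.676 -0.524] [0.4925 0.1928 0.0432]
[[-0.739 -0.005  0.674]
 [ 0.019  0.999  0.028]
 [-0.674  0.034 -0.738]] tilt fwd 42.4 F [-0.8  0.4  0.7]
10 [[0, -4, 2], [-1, -8, 4], [-4, -8, 1], [-7, -8, -3], [-11, -7, -7], [-14, -7, -10], [-17, -7, -14], [-21, -7, -18], [-24, -7, -21], [-28, -7, -25]]
```

Request:
arm_command(
  dp=[
    [-11, 0, -7],
    [-23, 1, -17],
    [-23, 1, -17],
  ],
  yaw=[0, 0, 0],
)

```text
clock: 10.95
tcp_pos: [0.4998, 0.1938, 0.0753]
ee_rot: [0.001, 0.931, 0.015, 0.366]
wrist_force: [0.8, -1.3, 0.4]
grip_width: 0.0003
grip_force: 0.0
```

Request:
arm_command(
  dp=[
    [-3, 0, -3],
    [-6, 0, -6],
    [-9, 0, -10],
    [-12, 0, -13],
    [-12, 0, -13],
  ],
  yaw=[0, 0, 0, 0, 0],
)

```text
clock: 11.45
tcp_pos: [0.4973, 0.1922, 0.0887]
ee_rot: [0.003, 0.932, 0.017, 0.361]
wrist_force: [-0.0, -0.2, -0.1]
grip_width: 0.0002
grip_force: 0.0
```

```bash
python3 st.py
```

```text
11.45 [ 0.711 -0.11  -1.328  2.418  1.194  0.312 -0.168] [0.4973 0.1922 0.0887]
[[-0.739 -0.006  0.673]
 [ 0.018  0.999  0.028]
 [-0.673  0.033 -0.739]] tilt fwd 42.4 F [-0.  -0.2 -0.1]
```

```bash
python3 - <<'E'
from h import *
ci=camera_info("scene");im=cv2.imread("pics/scene.png");d=np.load("scene_d.npy")
# lip: crop c2 px outline -> full
for n,x,y in[("Lfrontbot",140,88),("Lfronttop",140,75),("Lback",185,50),("Rfrontbot",495,195),("Rfronttop",505,180),("Rback",530,172)]:
    u,v=240+x/6.6,205+y/6.6
    print(n,round(u,1),round(v,1),'z.075',plane(ci,u,v,2,.075).round(4),'z.085',plane(ci,u,v,2,.085).round(4))
for v in range(212,236,2):
    print(v,[ (tuple(pt(ci,u,v,d[v,u]).round(3)) ) for u in(268,285,300)])
E
```

```text
Lfrontbot 261.2 218.3 z.075 [0.5554 0.2374 0.075 ] z.085 [0.54   0.2241 0.085 ]
Lfronttop 261.2 216.4 z.075 [0.5645 0.245  0.075 ] z.085 [0.5489 0.2314 0.085 ]
Lback 268.0 212.6 z.075 [0.5926 0.2444 0.075 ] z.085 [0.5763 0.2309 0.085 ]
Rfrontbot 315.0 234.5 z.075 [0.5566 0.0709 0.075 ] z.085 [0.5412 0.0612 0.085 ]
Rfronttop 316.5 232.3 z.075 [0.5684 0.074  0.075 ] z.085 [0.5527 0.0642 0.085 ]
Rback 320.3 231.1 z.075 [0.5788 0.0694 0.075 ] z.085 [0.5628 0.0597 0.085 ]
212 [(np.float64(0.544), np.float64(0.204), np.float64(0.106)), (np.float64(0.547), np.float64(0.153), np.float64(0.118)), (np.float64(0.548), np.float64(0.108), np.float64(0.13))]
214 [(np.float64(0.545), np.float64(0.205), np.float64(0.1)), (np.float64(0.546), np.float64(0.152), np.float64(0.113)), (np.float64(0.545), np.float64(0.106), np.float64(0.126))]
216 [(np.float64(0.534), np.float64(0.196), np.float64(0.101)), (np.float64(0.546), np.float64(0.152), np.float64(0.108)), (np.float64(0.547), np.float64(0.108), np.float64(0.119))]
218 [(np.float64(0.527), np.float64(0.191), np.float64(0.1)), (np.float64(0.545), np.
[... 845 characters left out ...]
 np.float64(0.272), np.float64(0.007)), (np.float64(0.601), np.float64(0.195), np.float64(0.038)), (np.float64(0.524), np.float64(0.092), np.float64(0.101))]
230 [(np.float64(0.612), np.float64(0.264), np.float64(0.007)), (np.float64(0.595), np.float64(0.191), np.float64(0.036)), (np.float64(0.523), np.float64(0.092), np.float64(0.097))]
232 [(np.float64(0.606), np.float64(0.259), np.float64(0.005)), (np.float64(0.59), np.float64(0.187), np.float64(0.033)), (np.float64(0.6), np.float64(0.145), np.float64(0.041))]
234 [(np.float64(0.598), np.float64(0.253), np.float64(0.004)), (np.float64(0.578), np.float64(0.178), np.float64(0.035)), (np.float64(0.594), np.float64(0.141), np.float64(0.039))]
```

```bash
python3 mv.py "[[0.498,0.187,0.075],[0.508,0.185,0.075]]" 8
```

```text
4 [[4, -3, 5], [9, -6, 10], [5, -7, 14], [1, -8, 17]]
```

Request:
arm_command(
  dp=[
    [4, -3, 5],
    [9, -6, 10],
    [5, -7, 14],
    [1, -8, 17],
    [1, -8, 17],
  ],
  yaw=[0, 0, 0, 0, 0],
)

```text
clock: 11.95
tcp_pos: [0.5084, 0.1846, 0.0745]
ee_rot: [0.004, 0.933, 0.018, 0.36]
wrist_force: [0.6, 0.3, 0.1]
grip_width: 0.0004
grip_force: 0.0
```

```bash
python3 st.py; python3 mv.py "[[0.509,0.185,0.095]]" 3
```

```text
11.95 [ 0.722  0.059 -1.34   2.415  1.466  0.422 -0.348] [0.5084 0.1846 0.0745]
[[-0.74  -0.004  0.672]
 [ 0.021  0.999  0.03 ]
 [-0.672  0.036 -0.74 ]] tilt fwd 42.3 F [0.6 0.3 0.1]
7 [[-2, 0, -2], [-4, 0, -4], [-6, 0, -6], [-8, 1, -8], [-10, 1, -11], [-12, 1, -13], [-14, 1, -15]]
```

Request:
arm_command(
  dp=[
    [-3, 0, -3],
    [-6, 0, -6],
    [-8, 0, -9],
    [-8, 0, -9],
  ],
  yaw=[0, 0, 0, 0],
)

```text
clock: 12.35
tcp_pos: [0.5085, 0.1836, 0.0877]
ee_rot: [0.004, 0.932, 0.016, 0.362]
wrist_force: [-0.2, 0.1, 0.3]
grip_width: 0.0007
grip_force: 0.0
```

Request:
arm_command(
  dp=[
    [-3, 0, -3],
    [-6, 0, -6],
    [-8, 0, -9],
    [-8, 0, -9],
  ],
  yaw=[0, 0, 0, 0],
)

```text
clock: 12.75
tcp_pos: [0.5069, 0.1828, 0.0981]
ee_rot: [0.004, 0.933, 0.016, 0.36]
wrist_force: [-1.7, 0.6, -2.8]
grip_width: 0.0002
grip_force: 1.6
```

```bash
python3 st.py
```

```text
12.75 [ 0.671 -0.132 -1.244  2.405  1.076  0.282 -0.026] [0.5069 0.1828 0.0981]
[[-0.74  -0.004  0.672]
 [ 0.019  0.999  0.027]
 [-0.672  0.033 -0.74 ]] tilt fwd 42.2 F [-1.7  0.6 -2.8]
```

Request:
arm_command(
  dp=[
    [-7, 0, -7],
    [-13, 1, -15],
    [-20, 1, -22],
    [-27, 1, -30],
    [-34, 2, -37],
    [-40, 2, -44],
    [-47, 2, -52],
    [-54, 3, -59],
    [-60, 3, -67],
    [-67, 3, -74],
    [-67, 3, -74],
  ],
  yaw=[0, 0, 0, 0, 0, 0, 0, 0, 0, 0, 0],
)

```text
clock: 13.85
tcp_pos: [0.5061, 0.1822, 0.1968]
ee_rot: [0.004, 0.933, 0.015, 0.359]
wrist_force: [-5.8, 0.3, -0.5]
grip_width: 0.0008
grip_force: 2.3
```

```bash
python3 st.py;  cat > lip.py <<'E'
from h import *
im,d=capture("scene");ci=camera_info("scene");cv2.imwrite("pics/lip.png",im)
# back-project all px; find lip top/front points: x .515-.56, y .04-.17, horizontal surface
v,u=np.mgrid[60:260,230:360];u=u.ravel();v=v.ravel();dd=d[v,u];K=np.array(ci["K"]);R=Rotation.from_quat(ci["rotation"]).as_matrix()
P=np.array(ci["position"])+(R@np.vstack([(u-K[0,2])/K[0,0],-(v-K[1,2])/K[1,1],-np.ones_like(dd)])*dd).T
m=(P[:,0]>.52)&(P[:,0]<.54)&(P[:,1]>.03)&(P[:,1]<.15)&(P[:,2]>.08)&(dd>0)
z=P[m,2];print('lip pts',m.sum(),'z pct',np.percentile(z,[2,10,50,75,90,98]).round(4) if m.sum() else None)
f=(P[:,0]>.518)&(P[:,0]<.527)&(P[:,1]>.03)&(P[:,1]<.15)&(P[:,2]>.08);print('front z',np.percentile(P[f,2],[2,50,98]).round(4),f.sum())
c=(P[:,1]>.262)&(P[:,1]<.30)&(P[:,2]>.215)&(P[:,2]<.28)&(P[:,0]<.5375)&(P[:,0]>.5)
print('clip',c.sum(),P[c].mean(0).round(4),P[c].min(0).round(4),P[c].max(0).round(4))
hs=cv2.cvtColor(im,cv2.COLOR_BGR2GRAY);b=(hs[u*0+v,u]<80)&(P[:,1]>.255)&(P[:,1]<.31)&(P[:,2]>.21)&(P[:,2]<.28)&(P[:,0]<.56)
print('dark clip',b.sum(),P[b].mean(0).round(4) if b.sum() else '',P[b].min(0).round(4),P[b].max(0).round(4))
E
python3 lip.py
```

```text
13.85 [ 0.038 -0.293 -0.592  2.326  0.458  0.458  0.623] [0.5061 0.1822 0.1968]
[[-0.743 -0.003  0.67 ]
 [ 0.019  0.999  0.025]
 [-0.669  0.031 -0.742]] tilt fwd 42.1 F [-5.8  0.3 -0.5]
lip pts 295 z pct [0.193  0.1947 0.2006 0.2018 0.4575 0.4629]
front z [0.1926 0.1977 0.202 ] 141lip.py:10: RuntimeWarning: Mean of empty slice.
  print('clip',c.sum(),P[c].mean(0).round(4),P[c].min(0).round(4),P[c].max(0).round(4))
  ret = um.true_divide(
Traceback (most recent call last):
  File "lip.py", line 10, in <module>
    print('clip',c.sum(),P[c].mean(0).round(4),P[c].min(0).round(4),P[c].max(0).round(4))
                                               ~~~~~~~~^^^
ValueError: zero-size array to reduction operation minimum which has no identity
```

```bash
python3 - <<'E'
from h import *
ci=camera_info("scene");K=np.array(ci["K"]);R=Rotation.from_quat(ci["rotation"]).as_matrix()
im=cv2.imread("pics/scene.png");d=np.load("scene_d.npy")
cv2.imwrite("pics/clip.png",cv2.resize(im[140:175,225:265],None,fx=14,fy=14,interpolation=cv2.INTER_NEAREST))
for v in range(148,166):
    print(v,' '.join("%3d"%im[v,u].mean() for u in range(232,252)), pt(ci,240,v,.969)[2].round(4), pt(ci,246,v,.969)[2].round(4))
E
```

```text
148 111 111 113 111 111 114 114  89 119 120 118 121 104 106 109 111 114  87  59  56 0.2619 0.2621
149 112 111 111 111 111 114 114  79 118 119 117 122 102 104 110 111 115  95  59  56 0.2597 0.2598
150 112 111 112 112 112 113 116  50 116 120 117 120 103 105 110 111 113 106  61  59 0.2574 0.2576
151 112 110 109 111 113 107 119  93 121 120 115 118 103 103 111 110 113 102  59  58 0.2551 0.2553
152 111 111 110 112 115  78 115 142 138 140 148 132 106 105 109 111 113 107  62  59 0.2529 0.2531
153 111 111 112 113 119  73  65  91 133 146 180 155 112 105 108 111 113 120  66  57 0.2506 0.2508
154 109 110 112 113 122  75  54  64  70  60  57 109 117 108 107 111 111 120  62  57 0.2484 0.2486
155 110 110 111 115 105  32  21  20  68  74  68  62 130 125 110 110 112 119  63  55 0.2461 0.2463
156 111 112 112 119  22   6  13  11  45  72  72  62  93 140 112 112 112 115  65  57 0.2439 0.244
157 112 111 112 117  70  17   8  19  64  69  66  66  63 118 104 111 113 117  71  59 0.2416 0.2418
158 110 110 112 114 122  75  26  36  73  67  66  67  59  63  95 110 112 117  70  57 0.2394 0.2395
159 111 111 112 113 113 121  79  75  76  79  75  69  66 100 111 111 113 116  75  58 0.2371 0.2373
160 112 111 111 111 113 113 117 119  89 104  98  89 101 109 108 112 113 117  87  60 0.2349 0.235
161 111 108 112 110 112 112 111 115  87 115 117 115 122 108 107 111 112 116  89  59 0.2326 0.2328
162 111 110 111 111 111 111 111 116  78 113 113 112 115 106 108 112 112 115  87  59 0.2304 0.2305
163 110 111 110 109 110 111 112 115  52 112 114 112 115 104 108 110 112 116  90  59 0.2281 0.2283
164 111 110 112 110 111 112 113 113  72 113 113 112 114 105 107 112 112 116  95  58 0.2258 0.226
165 110 110 110 111 111 110 111 112 113 115 111 112 112 105 107 111 110 114 105  61 0.2236 0.2238
```

View pics/clip.png

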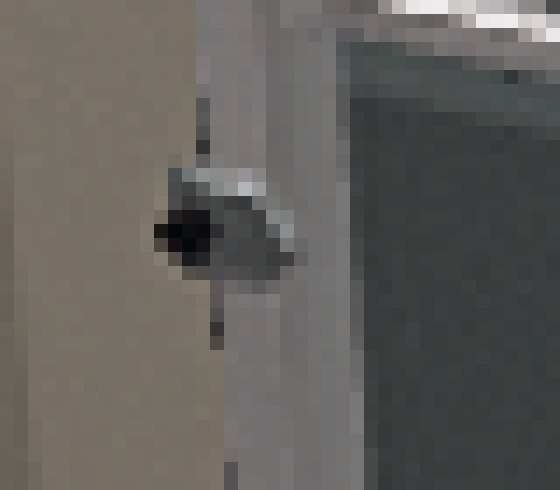

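Request:
arm_command(
  dp=[
    [-7, 0, -7],
    [-13, 1, -15],
    [-20, 1, -22],
    [-27, 1, -30],
    [-27, 1, -30],
  ],
  yaw=[0, 0, 0, 0, 0],
)

```text
clock: 14.4
tcp_pos: [0.5069, 0.1825, 0.2306]
ee_rot: [0.005, 0.935, 0.011, 0.354]
wrist_force: [-19.4, -4.7, -1.9]
grip_width: 0.0006
grip_force: 7.2
```

```bash
python3 st.py; sed -i '/^c=/,$d' lip.py; python3 lip.py
```

```text
14.4 [-0.455 -0.299 -0.161  2.286  0.607  0.614  0.528] [0.5069 0.1825 0.2306]
[[-0.749  0.002  0.662]
 [ 0.018  1.     0.017]
 [-0.662  0.025 -0.749]] tilt fwd 41.5 F [-19.4  -4.7  -1.9]
lip pts 285 z pct [0.2265 0.228  0.2342 0.2353 0.4577 0.4636]
front z [0.2263 0.2316 0.2358] 145
```

Request:
arm_command(
  dp=[
    [-2, 0, -5],
    [-6, 0, -10],
    [-10, 0, -15],
    [-10, 0, -15],
  ],
  yaw=[0, 0, 0, 0],
)

```text
clock: 14.85
tcp_pos: [0.5076, 0.1828, 0.2405]
ee_rot: [0.008, 0.937, 0.006, 0.348]
wrist_force: [-32.9, -6.9, -1.6]
grip_width: 0.0009
grip_force: 12.9
```

```bash
python3 st.py; python3 lip.py
```

```text
14.85 [-0.454 -0.298 -0.164  2.259  0.58   0.653  0.556] [0.5076 0.1828 0.2405]
[[-0.757  0.011  0.653]
 [ 0.019  1.     0.006]
 [-0.653  0.017 -0.757]] tilt fwd 40.8 F [-32.9  -6.9  -1.6]
lip pts 313 z pct [0.2357 0.2375 0.2438 0.2449 0.458  0.4635]
front z [0.2352 0.2407 0.245 ] 154
```

Request:
arm_command(
  dp=[
    [0, 0, -6],
    [-2, 0, -12],
    [-2, 0, -12],
  ],
  yaw=[0, 0, 0],
)

```text
clock: 15.2
tcp_pos: [0.5078, 0.1839, 0.2474]
ee_rot: [0.01, 0.938, 0.002, 0.347]
wrist_force: [-27.4, -10.9, -3.5]
grip_width: 0.0005
grip_force: 11.7
```

```bash
python3 st.py; python3 lip.py
```

```text
15.2 [-0.465 -0.298 -0.16   2.243  0.577  0.68   0.558] [0.5078 0.1839 0.2474]
[[-0.759  0.017  0.65 ]
 [ 0.02   1.    -0.003]
 [-0.65   0.011 -0.76 ]] tilt fwd 40.6 F [-27.4 -10.9  -3.5]
lip pts 305 z pct [0.2429 0.2445 0.2508 0.2518 0.458  0.4631]
front z [0.2427 0.2481 0.2522] 161
```

Request:
arm_command(
  dp=[
    [8, 0, 0],
    [20, 0, 0],
    [32, 0, 0],
    [32, 0, 0],
  ],
  yaw=[0, 0, 0, 0],
)

```text
clock: 15.65
tcp_pos: [0.497, 0.197, 0.2326]
ee_rot: [0.006, 0.935, 0.008, 0.356]
wrist_force: [-0.7, -0.3, -0.6]
grip_width: 0.0004
grip_force: 0.0
```

```bash
python3 st.py; python3 lip.py; python3 - <<'E'
from h import *
im,d=capture("wrist");cv2.imwrite("pics/w5.png",im);np.save("w5.npy",d);
print(camera_info("wrist"))
E
```

```text
15.65 [-0.511 -0.299 -0.165  2.284  0.647  0.654  0.453] [0.497  0.197  0.2326]
[[-0.747  0.006  0.665]
 [ 0.017  1.     0.011]
 [-0.665  0.02  -0.747]] tilt fwd 41.7 F [-0.7 -0.3 -0.6]
lip pts 329 z pct [0.2427 0.2448 0.2507 0.2518 0.4575 0.4633]
front z [0.2425 0.2479 0.2519] 166
{'K': array([[353.05132946,   0.        , 321.06842728],
       [  0.        , 353.05132946, 201.58588559],
       [  0.        ,   0.        ,   1.        ]]), 'position': array([0.35091949, 0.19774086, 0.28771313]), 'rotation': array([-0.33529162, -0.34695405,  0.61381695,  0.62484492])}
```

View pics/w5.png

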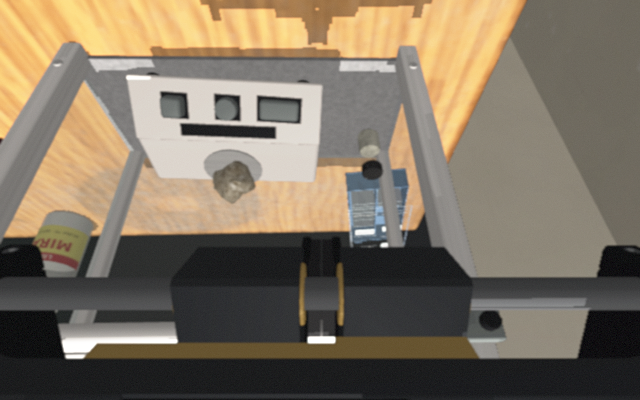

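```bash
python3 - <<'E'
from h import *
ci={'K':[[353.05132946,0,321.06842728],[0,353.05132946,201.58588559],[0,0,1]],'position':[0.35091949,0.19774086,0.28771313],'rotation':[-0.33529162,-0.34695405,0.61381695,0.62484492]}
d=np.load("w5.npy");im=cv2.imread("pics/w5.png")
P=lambda u,v:pt(ci,u,v,d[v,u])
# console plane from clean white points
pl=[(u,v) for u in range(140,318) for v in range(84,132) if im[v,u].min()>150 and d[v,u]>0]
Q=np.array([P(*p) for p in pl]);c=np.median(Q,0);ok=np.linalg.norm(Q-c,axis=1)<.12
for _ in range(4):
    c=Q[ok].mean(0);n=np.linalg.svd(Q[ok]-c,full_matrices=False)[2][2];n*=np.sign(n[2]);r=(Q-c)@n;ok=abs(r)<.003
print('n',n.round(3),'c',c.round(4),ok.sum(),len(Q))
for nm,a in(("bar",(264,292,102,116)),("round",(221,233,101,113)),("sq",(167,181,99,111))):
    S=np.array([P(u,v) for u in range(a[0],a[1]) for v in range(a[2],a[3])]);h=(S-c)@n
    print(nm,np.median(S,0).round(4),'proud mm',np.percentile(h,[10,50,90]).round(4)*1e3)
g=cv2.cvtColor(im,cv2.COLOR_BGR2GRAY)
print([int(x) for x in g[109,250:310]]);print([int(x) for x in g[90:128,278]])
E
```

```text
n [-0.543  0.044  0.839] c [0.5807 0.1136 0.0337] 5250 5255
bar [0.5793 0.1619 0.0411] proud mm [ 8.   9.1 10.1]
round [0.5719 0.117  0.0449] proud mm [13.2 14.  15.1]
sq [0.5679 0.0716 0.0458] proud mm [13.8 15.2 16.2]
[217, 217, 215, 216, 218, 210, 175, 107, 53, 68, 96, 113, 120, 120, 122, 124, 124, 121, 121, 121, 122, 122, 121, 124, 122, 123, 120, 123, 121, 122, 121, 124, 119, 121, 121, 123, 122, 121, 122, 121, 121, 121, 123, 122, 122, 120, 113, 100, 73, 51, 88, 163, 210, 220, 219, 218, 219, 218, 218, 219]
[215, 215, 217, 217, 217, 208, 173, 105, 45, 41, 58, 78, 89, 101, 112, 117, 120, 121, 124, 121, 123, 123, 124, 124, 126, 126, 129, 125, 127, 115, 89, 76, 136, 198, 221, 222, 219, 219]
```

```bash
python3 mv.py "[[0.5,0.18,0.15],[0.535,0.162,0.11],[0.556,0.16,0.083]]" 30
```

```text
7 [[18, -6, 21], [36, -13, 43], [55, -19, 64], [55, -29, 91], [55, -38, 117], [56, -39, 134], [57, -40, 151]]
```

Request:
arm_command(
  dp=[
    [18, -6, 21],
    [36, -13, 43],
    [55, -19, 64],
    [55, -29, 91],
    [55, -38, 117],
    [56, -39, 134],
    [57, -40, 151],
    [57, -40, 151],
  ],
  yaw=[0, 0, 0, 0, 0, 0, 0, 0],
)

```text
clock: 16.55
tcp_pos: [0.5566, 0.1596, 0.0818]
ee_rot: [0.007, 0.935, 0.009, 0.356]
wrist_force: [-0.7, -0.6, 0.1]
grip_width: 0.0005
grip_force: 0.0
```

```bash
cat >> st.py <<'E'
n=np.array([-.543,.044,.839]);c=np.array([.5807,.1136,.0337])
co=s['tcp_pos']+R@np.array([9.5,0,25])/1e3;cr=s['tcp_pos']+R@np.array([9.5,-15,25])/1e3
print('corner',co.round(4),'above console mm',((co-c)@n*1e3).round(1),((cr-c)@n*1e3).round(1),'-n in tool',(R.T@-n).round(3),'F.n',(s['wrist_force']@n).round(2))
E
python3 st.py; python3 lip.py
```

```text
16.55 [-0.319  0.041 -0.198  2.361  1.354  0.339 -0.185] [0.5566 0.1596 0.0818]
[[-0.747  0.007  0.665]
 [ 0.02   1.     0.011]
 [-0.665  0.022 -0.747]] tilt fwd 41.7 F [-0.7 -0.6  0.1]
corner [0.5661 0.16   0.0568] above console mm 29.4 28.5 -n in tool [ 0.151 -0.058  0.987] F.n 0.45
lip pts 421 z pct [0.1212 0.1542 0.2494 0.2516 0.4336 0.4625]
front z [0.1182 0.2454 0.2518] 243
```

Request:
arm_command(
  dp=[
    [1, 0, 7],
    [2, -1, 14],
    [2, -1, 14],
    [2, -1, 14],
  ],
  yaw=[0, 0, 0, 0],
)

```text
clock: 17.0
tcp_pos: [0.5637, 0.1602, 0.0723]
ee_rot: [0.007, 0.934, 0.01, 0.357]
wrist_force: [0.9, -0.3, 0.7]
grip_width: 0.0003
grip_force: 0.0
```

Request:
arm_command(
  dp=[
    [0, 0, 1],
    [0, 0, 1],
    [0, 0, 1],
  ],
  yaw=[0, 0, 0],
)

```text
clock: 17.3
tcp_pos: [0.5642, 0.16, 0.0709]
ee_rot: [0.007, 0.934, 0.01, 0.357]
wrist_force: [0.1, -0.2, 0.2]
grip_width: 0.0005
grip_force: 0.0
```

```bash
python3 st.py
```

```text
17.3 [-0.319  0.079 -0.189  2.353  1.459  0.331 -0.283] [0.5642 0.16   0.0709]
[[-0.745  0.006  0.667]
 [ 0.02   1.     0.014]
 [-0.666  0.023 -0.745]] tilt fwd 41.8 F [ 0.1 -0.2  0.2]
corner [0.5738 0.1605 0.0459] above console mm 16.1 15.2 -n in tool [ 0.154 -0.06   0.987] F.n 0.07
```

Request:
arm_command(
  dp=[
    [0, 0, 2],
    [0, 0, 2],
  ],
  yaw=[0, 0],
)

```text
clock: 17.5
tcp_pos: [0.5656, 0.1599, 0.0689]
ee_rot: [0.007, 0.934, 0.01, 0.357]
wrist_force: [-0.0, 0.4, -0.3]
grip_width: 0.0004
grip_force: 0.0
```

Request:
arm_command(
  dp=[
    [0, 0, 1],
    [0, 0, 1],
  ],
  yaw=[0, 0],
)

```text
clock: 17.7
tcp_pos: [0.5662, 0.1598, 0.0681]
ee_rot: [0.007, 0.934, 0.01, 0.356]
wrist_force: [0.5, 0.3, -0.9]
grip_width: 0.0005
grip_force: 0.0
```

```bash
python3 st.py
```

```text
17.7 [-0.319  0.089 -0.187  2.35   1.478  0.33  -0.3  ] [0.5662 0.1598 0.0681]
[[-0.746  0.006  0.666]
 [ 0.02   1.     0.013]
 [-0.666  0.023 -0.746]] tilt fwd 41.8 F [ 0.5  0.3 -0.9]
corner [0.5758 0.1603 0.0432] above console mm 12.7 11.8 -n in tool [ 0.153 -0.06   0.987] F.n -1.01
```

```bash
cat > av.py <<'E'
from h import *
n=np.array([-.543,.044,.839]);c=np.array([.5807,.1136,.0337]);F=[];X=[]
for _ in range(6):
    capture("wrist");s=bot.state();F.append(s['wrist_force']);R=Rotation.from_quat(s['ee_rot']).as_matrix()
    X.append((s['tcp_pos']+R@np.array([9.5,-15,25])/1e3-c)@n*1e3)
F=np.array(F);print(s['clock'],'F',F.mean(0).round(2),'F.n',(F@n).mean().round(2),'h',np.mean(X).round(2),np.std(X).round(2))
E
python3 av.py
```

```text
18.0 F [-0.11  0.34 -0.35] F.n -0.22 h 11.9 0.05
```

Request:
arm_command(
  dp=[
    [0, 0, 1],
    [0, 0, 1],
  ],
  yaw=[0, 0],
)

```text
clock: 18.2
tcp_pos: [0.5669, 0.1599, 0.0675]
ee_rot: [0.007, 0.934, 0.01, 0.357]
wrist_force: [0.0, -0.4, 0.1]
grip_width: 0.0003
grip_force: 0.0
```

```bash
python3 av.py
```

```text
18.5 F [-0.27 -0.25 -0.22] F.n -0.05 h 10.94 0.02
```

Request:
arm_command(
  dp=[
    [0, 0, 1],
    [0, 0, 1],
  ],
  yaw=[0, 0],
)

```text
clock: 18.7
tcp_pos: [0.5675, 0.1598, 0.0667]
ee_rot: [0.007, 0.934, 0.01, 0.357]
wrist_force: [-0.3, 0.4, -0.9]
grip_width: 0.0006
grip_force: 0.0
```

```bash
python3 av.py
```

```text
19.0 F [-0.15 -0.06  0.04] F.n 0.11 h 9.94 0.02
```

Request:
arm_command(
  dp=[
    [0, 0, 0.5],
    [0, 0, 0.5],
  ],
  yaw=[0, 0],
)

```text
clock: 19.2
tcp_pos: [0.5679, 0.1599, 0.0665]
ee_rot: [0.007, 0.934, 0.01, 0.357]
wrist_force: [1.0, 0.5, -0.5]
grip_width: 0.0001
grip_force: 0.0
```

```bash
python3 av.py
```

```text
19.5 F [ 0.19 -0.09  0.14] F.n 0.01 h 9.47 0.01
```

Request:
arm_command(
  dp=[
    [0, 0, 0.5],
    [0, 0, 0.5],
  ],
  yaw=[0, 0],
)

```text
clock: 19.7
tcp_pos: [0.5682, 0.1599, 0.066]
ee_rot: [0.007, 0.934, 0.01, 0.357]
wrist_force: [0.5, 1.2, 0.1]
grip_width: 0.0005
grip_force: 0.0
```

```bash
python3 av.py
```

```text
20.0 F [-0.02  0.06 -0.27] F.n -0.21 h 8.98 0.02
```

Request:
arm_command(
  dp=[
    [0, 0, 0.5],
    [0, 0, 0.5],
  ],
  yaw=[0, 0],
)

```text
clock: 20.2
tcp_pos: [0.5685, 0.1599, 0.0657]
ee_rot: [0.007, 0.934, 0.01, 0.357]
wrist_force: [-0.1, 0.4, 0.1]
grip_width: 0.0008
grip_force: 0.0
```

```bash
python3 av.py
```

```text
20.5 F [-0.26  0.39  0.11] F.n 0.25 h 8.48 0.02
```

Request:
arm_command(
  dp=[
    [0, 0, 0.5],
    [0, 0, 0.5],
  ],
  yaw=[0, 0],
)

```text
clock: 20.7
tcp_pos: [0.5688, 0.1599, 0.0653]
ee_rot: [0.007, 0.934, 0.01, 0.357]
wrist_force: [-0.2, 0.1, -0.1]
grip_width: 0.0005
grip_force: 0.3
```

```bash
python3 av.py
```

```text
21.0 F [-0.59 -0.2   0.31] F.n 0.57 h 8.0 0.01
```

Request:
arm_command(
  dp=[
    [0, 0, 0.5],
    [0, 0, 0.5],
  ],
  yaw=[0, 0],
)

```text
clock: 21.2
tcp_pos: [0.5692, 0.1599, 0.0649]
ee_rot: [0.007, 0.934, 0.01, 0.357]
wrist_force: [-1.1, -0.3, 0.1]
grip_width: 0.0005
grip_force: 0.8
```

```bash
python3 av.py
```

```text
21.5 F [-1.63 -0.27  1.36] F.n 2.02 h 7.51 0.01
```

Request:
arm_command(
  dp=[
    [0, 0, 0.5],
    [0, 0, 0.5],
  ],
  yaw=[0, 0],
)

```text
clock: 21.7
tcp_pos: [0.5695, 0.1599, 0.0645]
ee_rot: [0.007, 0.934, 0.01, 0.357]
wrist_force: [-2.6, -0.2, 2.2]
grip_width: 0.0004
grip_force: 1.4
```

```bash
python3 av.py
```

```text
22.0 F [-2.73 -0.3   2.04] F.n 3.18 h 7.0 0.01
```

Request:
arm_command(
  dp=[
    [0, 0, 0.5],
    [0, 0, 1],
    [0, 0, 1],
  ],
  yaw=[0, 0, 0],
)

```text
clock: 22.3
tcp_pos: [0.5701, 0.1599, 0.0637]
ee_rot: [0.007, 0.934, 0.01, 0.356]
wrist_force: [-3.8, -0.7, 3.8]
grip_width: 0.0003
grip_force: 2.1
```

```bash
python3 av.py
```

```text
22.6 F [-4.11 -0.92  2.89] F.n 4.62 h 5.98 0.01
```

Request:
arm_command(
  dp=[
    [0, 0, 0.5],
    [0, 0, 1],
    [0, 0, 1],
  ],
  yaw=[0, 0, 0],
)

```text
clock: 22.9
tcp_pos: [0.5707, 0.1598, 0.0629]
ee_rot: [0.007, 0.934, 0.01, 0.356]
wrist_force: [-4.4, -2.0, 2.3]
grip_width: 0.0002
grip_force: 2.1
```

```bash
python3 av.py
```

```text
23.2 F [-4.84 -1.47  2.42] F.n 4.59 h 4.94 0.02
```

Request:
arm_command(
  dp=[
    [0, 0, 0.6],
    [0, 0, 1.2],
    [0, 0, 1.2],
  ],
  yaw=[0, 0, 0],
)

```text
clock: 23.5
tcp_pos: [0.5718, 0.1601, 0.0623]
ee_rot: [0.007, 0.934, 0.01, 0.357]
wrist_force: [-3.4, -1.0, 1.9]
grip_width: 0.0006
grip_force: 1.5
```

```bash
python3 av.py
```

```text
23.8 F [-3.63 -1.13  1.79] F.n 3.42 h 3.87 0.02
```

Request:
arm_command(
  dp=[
    [0, 0, -4],
    [0, 0, -15],
    [0, 0, -35],
    [0, 0, -60],
    [0, 0, -80],
    [0, 0, -80],
  ],
  yaw=[0, 0, 0, 0, 0, 0],
)

```text
clock: 24.4
tcp_pos: [0.5188, 0.1601, 0.1248]
ee_rot: [0.007, 0.933, 0.011, 0.359]
wrist_force: [0.7, -0.7, 0.9]
grip_width: 0.0005
grip_force: 0.0
```

```bash
python3 st.py; python3 lip.py; python3 mv.py "[[0.47,0.19,0.13]]"
```

```text
24.4 [-0.339 -0.131 -0.223  2.407  1.022  0.385  0.111] [0.5188 0.1601 0.1248]
[[-0.743  0.005  0.67 ]
 [ 0.02   1.     0.016]
 [-0.67   0.025 -0.742]] tilt fwd 42.1 F [ 0.7 -0.7  0.9]
corner [0.5285 0.1607 0.0999] above console mm 86.0 85.0 -n in tool [ 0.158 -0.063  0.986] F.n 0.34
lip pts 325 z pct [0.2428 0.2445 0.2508 0.2519 0.4368 0.4633]
front z [0.2424 0.2479 0.2522] 168
2 [[16, 15, -18], [33, 30, -37]]
```

Request:
arm_command(
  dp=[
    [10, 10, -12],
    [20, 20, -25],
    [20, 20, -25],
    [20, 20, -25],
  ],
  yaw=[0, 0, 0, 0],
)

```text
clock: 24.85
tcp_pos: [0.4873, 0.179, 0.1273]
ee_rot: [0.007, 0.934, 0.01, 0.356]
wrist_force: [0.2, -0.4, 0.1]
grip_width: 0.0005
grip_force: 0.0
```

```bash
python3 st.py|head -1; python3 - <<'E'
from h import *
ci={'K':[[353.05132946,0,321.06842728],[0,353.05132946,201.58588559],[0,0,1]],'position':[0.35091949,0.19774086,0.28771313],'rotation':[-0.33529162,-0.34695405,0.61381695,0.62484492]}
d=np.load("w5.npy")
for v in range(310,342,4):print(v,[tuple(pt(ci,u,v,d[v,u]).round(3).tolist()) for u in(482,490,498,504)])
a=cv2.imread("pics/scene.png");im,_=capture("scene");cv2.imwrite("pics/end.png",np.hstack([cv2.resize(x[130:230,225:375],None,fx=2.6,fy=2.6) for x in(a,im)]))
E
```

```text
24.85 [-0.377 -0.178 -0.283  2.434  0.968  0.45   0.084] [0.4873 0.179  0.1273]
310 [(0.536, 0.281, 0.239), (0.53, 0.282, 0.241), (0.537, 0.29, 0.239), (0.92, 0.489, 0.139)]
314 [(0.532, 0.279, 0.242), (0.531, 0.283, 0.243), (0.532, 0.287, 0.243), (0.921, 0.488, 0.145)]
318 [(0.532, 0.278, 0.244), (0.531, 0.282, 0.245), (0.531, 0.286, 0.245), (0.921, 0.486, 0.152)]
322 [(0.532, 0.278, 0.246), (0.53, 0.281, 0.247), (0.532, 0.286, 0.246), (0.92, 0.484, 0.158)]
326 [(0.535, 0.278, 0.248), (0.531, 0.281, 0.248), (0.53, 0.284, 0.249), (0.919, 0.481, 0.164)]
330 [(0.536, 0.279, 0.249), (0.535, 0.282, 0.249), (0.537, 0.287, 0.249), (0.536, 0.289, 0.249)]
334 [(0.537, 0.278, 0.251), (0.536, 0.282, 0.251), (0.537, 0.287, 0.251), (0.538, 0.29, 0.251)]
338 [(0.537, 0.278, 0.253), (0.537, 0.282, 0.253), (0.536, 0.285, 0.253), (0.537, 0.289, 0.253)]
```

View pics/end.png

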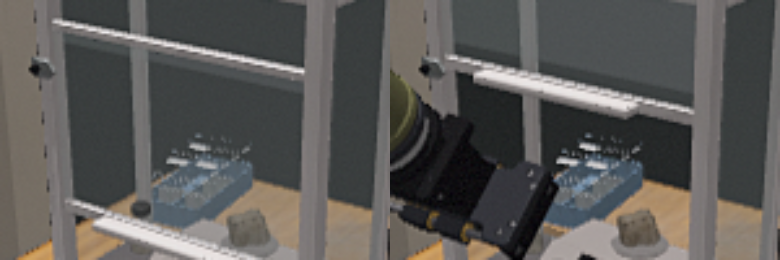

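```bash
python3 -c "
from h import *
print(ticket.hand_in())"
```

```text
the job is handed in; nothing more can be done
None
```

The job is handed in; it returned no verdict. The sash's lower edge is at about 242 mm against the clip's point at about 240–244 mm, and the bar key was pressed about 4.1 mm (past the click, short of the stop) and released. In the last scene view the clip and rock are where they started. I did not check the other keys, the vial or the bottles separately.

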